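# Set the bench microscope down on the stamped emblem

## Robot

A 6-joint arm with a two-finger parallel gripper is mounted at the origin on the work surface. World frame = base frame: x ahead of the robot, y to its left, z up, the work surface at z = 0. Lengths are in m, angles in rad, forces in N, time in s.
With the tool pointing down it reaches from about 0.275 to 0.75 m from the base axis. Payload 10.2 kg.
Tool frame: the origin (TCP) lies midway between the tips of the shut fingers; the grasp point (between the pads) lies 19 mm behind it; z points along the fingers, y is the line along which they close (so a half turn about z gives the same grasp; the last joint's range is limited). The gripper opens to 85 mm and grips with 20 to 120 N. Pads are 22 mm wide; open, the fingers measure 114 mm over their backs; the gripper's body (76 mm by 85 mm) begins 54 mm behind the grasp point. The pads swing forward as they close: fully open they stand 13 mm farther back than shut.
Start: joints at [-1.415, 0.313, 1.498, -0, 1.331, -0.223], TCP at [0.194, -0.488, 0.231] pointing down, gripper open.
Joint ranges: [-2.94, 2.94], [-0.97, 2.17], [0.19, 2.56], [-1.23, 4.37], [0.02, 3.11], [-2.88, 2.88]. Speed limits (rad/s): [2.39, 2.39, 3.01, 3.14, 3.14, 3.14].

## Interface

Orientations are given as a rotation vector (axis times angle).
In Python, from plant import arm, snapshot, camera_params, finder gives the robot as it stands.
- The arm moves only by the tool play_rows, never from a script. Its argument "targets" is text: rows parted by semicolons, each of 7 numbers parted by spaces: the shift along the world's x, y, z normalised to -1 to 1, where 1 is 400 mm, then the turn, a rotation vector about the world's x, y, z normalised to -1 to 1, where 1 is 45 degrees, then the closure, from 0 (fully open) to 1 (shut). In form: dx dy dz wx wy wz fingers; .... A call has 1 to 8 rows; each row is the pose to reach, as a shift and turn from the pose commanded when the call began; what a row does not reach only later rows make up. A row lasts 1/12 s, in which the tool goes at most 41.7 mm and 7.16 degrees, less where a joint would pass 70% of its speed; a pose out of reach is approached as far as the arm can. A call with a number of a shift or a turn outside -1 to 1 is refused whole. A call with a gripper value outside its range is refused whole. The fingers move at their own pace and stop on an object; the grip force is fixed at half the most. Time passes only in rows, so rows that repeat a pose let the fingers close. It gives the time, the measured TCP pose, the force, the opening and the grip force at its end, in the units of the state.
- arm.get_state(): the state, without advancing time (a new reading comes with each control period).
- snapshot(name): name is "scene" or "top"; returns (picture, depth): 480x640x3 uint8, red, green, blue; 480x640 float32, m along the optical axis (not along the pixel's ray), 0 where there is no reading.
- camera_params(name): a dict with "fx", "fy", "cx", "cy" (pixels), "k1" (the pictures are not rectified: a ray, as slopes to the right and down, at radius r is drawn at 1 + k1 r^2 times it, then the intrinsics apply), "world_from_camera" (4x4, takes a point from camera to world coordinates). Camera axes: x right, y down, z forward; pixel columns grow to the right and rows downward; lengths in m; the calibration is good to about 2 mm. A picture is of the moment at which its call begins. camera_params takes no time and is no camera call.
- arm.close_job(): hands the job in; it is judged then, once.
Trained networks look in the newest picture that a camera, given by its name, has taken for a name from the list of things; names that differ only in an ending like _2 or _b are one class to them, and where a whole thing is asked for, a point or a joint stands for the part that bears it (a point fixed in the world has none). Each returns a list of dicts, best first, with "confidence" (0 to 1); they miss things now and then, are a little off and sometimes report something else, mostly with a low value. They report only what shows in the picture. A call takes as long as a camera call.
- finder.trace(camera, thing): "mask" (480x640 bool, what is visible of it) and "box" ([left, top, width, height] in pixels, round what is visible of it).
- finder.spot_point(camera, thing): "xy" ([column, row] in pixels: a listed point, or the origin of a listed thing).
The state is a dict: "t": time; "joints": joint angles; "qd": joint speeds; "joint_torque": joint torques, N m; "eef_pos": TCP position; "ee_rot": TCP orientation; "ft_force": force on the tool from outside, world axes, zero at the start; "torque": the same for the moment, N m; "finger_gap": opening from 0.0 (shut) to 1.0 (fully open); "grip_force": force on a finger pad.
Only numpy, scipy, OpenCV 4.12 (cv2) and the standard library are available. Lean on these libraries where they do the work, as an engineer would, in place of code of your own. Each camera call takes 0.05 s, during which the arm holds its last target. There are 200 camera calls.

## Task

Check the gold stamping on the blue book: stand the ivory microscope on its stiff two-section arm upright, swing it over the round gold emblem so that the emblem lies within the clear skirt, then push it down through its collar until the soft skirt sits lightly on the cover, pressed in a couple of millimetres but not squashed flat, and let go so that it stays there. Press gently, do not let it touch the cover away from the emblem, and leave the book and everything else on the bench where they lie.

Things in the scene. Friction and masses are not known exactly. Their poses are not given: they have to be found in the camera images.
- stand: Fixed boom stand of the microscope: dark iron foot 170 x 130 mm with a steel post 25 mm thick. Origin: centre of the foot's underside on the bench, on the post's axis, which is also the axis of joint arm1. Bench top is z = 0.
- arm1 (a joint): Shoulder swivel on the post (rad), axis vertical, positive anticlockwise from above; at 0 the first section points 0.22 rad anticlockwise of the stand's own -x; range -2.1 to 2.4. Stiff: it stays where it is left and takes about 0.55 N m to turn. The first section (aluminium tube 17 mm thick, axis 108 mm above the bench, black knuckles 43 mm thick) is 250 mm from post axis to elbow axis; nothing of it is higher than 137 mm.
- arm2 (a joint): Elbow swivel (rad), axis vertical, positive anticlockwise from above, 0 = the second section is turned 1.95 rad clockwise from straight on (so +1.85, the end of its range, is nearly straight; it folds in to -0.75). Stiff, about 0.4 N m. The second section (tube 17 mm thick, axis 135 mm above the bench) is 230 mm from elbow axis to the pivot point; the elbow's wing knob stands up to 166 mm above the bench.
- head (a joint): Tilt of the microscope's collar about the second section's own axis (rad); 0 = microscope upright, positive = its top leans to the left as seen looking along the second section from elbow to collar (with the arm as it is parked, roughly towards the robot). 0.4 to 0.68 at the start; range -0.8 to 0.8. Stiff, about 0.3 N m.
- barrel (a joint): How far the microscope has been pushed down through its collar (m), along its own axis; 0 = fully up, 0.062 = fully down, 0 to 0.012 at the start. Stiff: it stays, and takes about 7 N to slide either way.
- skirt (a joint): How far the soft clear skirt at the microscope's lower end is pressed in (m): 0 = free, 0.005 = squashed flat; it springs with 1.5 N per mm.
- pivot (a point): Centre of the black collar (45 mm across, 16 mm high along the microscope's axis) that holds the microscope, on the microscope's axis, always 135 mm above the bench; all tilting is about this point. x axis: along the second section, from the elbow outwards; z axis: up the microscope's axis.
- barrel_top (a point): Centre of the flat top face of the microscope: a round ivory barrel 34 mm across, clear to grip from its top down to the collar. z axis: up along the barrel. With the barrel fully up it lies 115 mm above the pivot along that axis; it does not turn in the collar.
- skirt_face (a point): Centre of the lower face of the clear skirt, 40 mm across; 160 mm below the barrel's top face while the skirt is free.
- book: Blue cloth-bound book lying loose on the greyboards, 210 x 150 mm (x, y), about 0.65 kg; hand-bound, so its thickness differs each time, 22 to 36 mm, and is not given: find the cover by feel; origin: centre of its underside. A thin gold line runs round its cover.
- emblem (a point): Centre of the round gold emblem, 22 mm across, on the book's level top face, 30 mm from the book's centre along its x axis. Only its place seen from above is exact: this point is given 22 mm above the book's underside, as for the thinnest book, and the real cover lies 0 to 14 mm higher.
- boards: Fixed pile of grey boards 250 x 200 mm under the book; 30 mm from its origin to its top, but the origin may lie up to 12 mm below the bench top, so that the pile stands 18 to 30 mm high.
- red_book: Bystander: red book 190 x 130 x 24 mm, origin at the underside's centre.
- weight: Bystander: brass paper weight 56 mm across, 56 mm high, origin at the underside's centre.
- glue_jar: Bystander: jar 60 mm across, 65 mm high, origin at the underside's centre.
- thread: Bystander: cream spool of thread 48 mm across, 52 mm high, origin at the underside's centre.
- folder: Bystander: bamboo folding spatula 160 x 22 x 6 mm, lying along its x, origin at the underside's centre.
- awl: Bystander: awl 130 mm long with a wooden handle, lying along its x.

How it is judged:
By the outcome, as a careful person would: the job done as asked, in the order asked, and still so for the second after the job is handed in, with the robot touching nothing.
It also fails if it takes over 54 s, if anything falls off the work surface, if the arm or the gripper's body presses on something with over 40 N, if the wrist force passes 120 N, or if a joint passes its speed limit or range.

## Working session

There is one attempt and no reset: what is moved stays moved. The work goes in short steps, Python scripts to look and compute and a tool call to move; the robot and the scene stay as the last step left them, time stands still between calls to the robot, and variables do not carry over. Pictures are saved under pics/ and viewed, at most 10 in all, crops included, and the job is handed in when it is done.

Besides the shell and the picture viewer there is one more tool, called after ">>>" as name(argument=value, ...), one argument or row to a line, values as JSON. play_rows: Moves the arm, as the interface text tells. Scaled input: -1 to 1 covers 400 mm each way for a shift and 45 degrees each way for a turn. Its arguments: {"type":"object","properties":{"targets":{"type":"string"}},"required":["targets"]}

```bash
mkdir -p pics; ls; cat > h.py <<'E'
import numpy as np, cv2
from plant import arm, snapshot, camera_params, finder
def ray(cam,uv):
    p=camera_params(cam); d=np.array([(uv[0]-p["cx"])/p["fx"],(uv[1]-p["cy"])/p["fy"]])
    s=d.copy()
    for _ in range(20): s=d/(1+p["k1"]*(s@s))
    return np.array([s[0],s[1],1.]),np.array(p["world_from_camera"])
def at_depth(cam,uv,z):
    r,T=ray(cam,uv); return T[:3,:3]@(r*z)+T[:3,3]
def at_height(cam,uv,h):
    r,T=ray(cam,uv); d=T[:3,:3]@r; return T[:3,3]+d*(h-T[2,3])/d[2]
def cloud(cam,mask,dep):
    v,u=np.nonzero(mask&(dep>0)); p=camera_params(cam); T=np.array(p["world_from_camera"])
    d=np.stack([(u-p["cx"])/p["fx"],(v-p["cy"])/p["fy"]],1); s=d.copy()
    for _ in range(20): s=d/(1+p["k1"]*(s**2).sum(1,keepdims=True))
    z=dep[v,u]; return np.c_[s*z[:,None],z]@T[:3,:3].T+T[:3,3]
E
python3 - <<'E'
from h import *
for c in("scene","top"):
    im,d=snapshot(c); cv2.imwrite(f"pics/{c}0.png",im[:,:,::-1]); np.save(f"{c}0.npy",d)
    print(c,np.round(camera_params(c)["world_from_camera"],3).tolist())
    for n in("stand","pivot","barrel_top","skirt_face","emblem","book","boards","red_book","weight","glue_jar","thread"):
        r=finder.spot_point(c,n)
        if r:
            uv=r[0]["xy"]; z=d[int(uv[1]),int(uv[0])]
            print(n,np.round(uv),round(r[0]["confidence"],2),np.round(at_depth(c,uv,z),3) if z>0 else None)
print(arm.get_state())
E
```

```text
pics
scene [[-0.315, 0.548, -0.775, 1.298], [0.949, 0.178, -0.26, 0.272], [-0.005, -0.817, -0.576, 0.713], [0.0, 0.0, 0.0, 1.0]]
stand [320. 370.] 0.7 [0.792 0.102 0.032]
pivot [424. 272.] 0.61 [0.583 0.254 0.147]
barrel_top [435. 219.] 0.58 [0.532 0.257 0.242]
skirt_face [418. 295.] 0.67 [0.604 0.251 0.102]
emblem [265. 263.] 0.55 [ 0.541 -0.122  0.047]
book [267. 261.] 0.91 [ 0.533 -0.119  0.047]
red_book [144. 298.] 0.59 [ 0.716 -0.351  0.02 ]
weight [362. 254.] 0.61 [0.554 0.12  0.14 ]
glue_jar [238. 222.] 0.87 [ 0.359 -0.289  0.02 ]
thread [189. 252.] 0.74 [ 0.524 -0.351  0.015]
top [[-0.008, -0.994, 0.105, 0.406], [-1.0, 0.009, 0.005, 0.016], [-0.006, -0.105, -0.994, 1.514], [0.0, 0.0, 0.0, 1.0]]
pivot [228. 244.] 0.9 [0.556 0.25  0.188]
barrel_top [220. 258.] 0.61 [0.517 0.26  0.234]
skirt_face [234. 239.] 0.53 [0.572 0.243 0.148]
emblem [373. 252.] 0.81 [ 0.547 -0.114  0.054]
book [380. 264.] 0.61 [ 0.515 -0.134  0.05 ]
red_book [459. 194.] 0.92 [ 0.706 -0.357  0.021]
weight [299. 318.] 0.74 [0.372 0.083 0.058]
glue_jar [445. 334.] 0.64 [ 0.329 -0.295  0.072]
thread [457. 269.] 0.66 [ 0.498 -0.338  0.05 ]
{'t': 1.2, 'joints': array([-1.41540150e+00,  3.12908141e-01,  1.49771898e+00, -3.39942425e-05,
        1.33098316e+00, -2.23407701e-01]), 'qd': array([ 4.80305615e-04,  9.55514575e-05, -1.67160554e-04,  2.57164982e-03,
       -6.06894741e-05,  4.22932990e-05]), 'joint_torque': array([ 1.86748934e-03, -4.12169981e+01, -2.59895557e+01, -1.60046384e-04,
        5.90395721e-04, -6.97612805e-06]), 'eef_pos': array([ 0.19412638, -0.48779222,  0.23128285]), 'ee_rot': array([-3.08539119e+00, -5.91479401e-01,  5.08982322e-05]), 'ft_force': array([ 0.0704283 , -1.13212886,  0.73940701]), 'torque': array([-0.05368034, -0.03595045, -0.01386258]), 'grip_force': 0.0, 'finger_gap': 1.0020485219670356}
```

View pics/scene0.png

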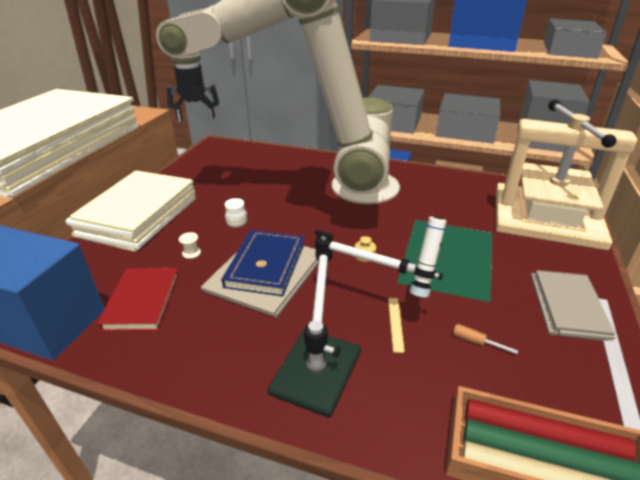

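View pics/top0.png

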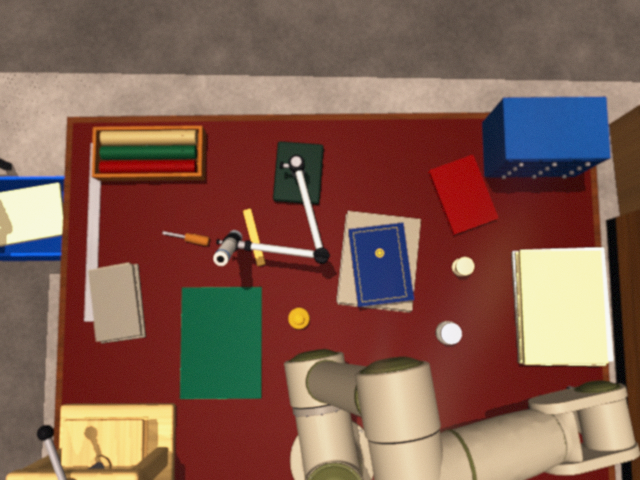

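The top view shows the post at about (295,162), the elbow at (322,255), the collar at (235,243), the barrel top at (220,258) and the emblem at (379,253). Next I'll fit the barrel axis and the arm geometry.

```bash
cat >> h.py <<'E'
from scipy.optimize import least_squares
def barrel(p0,a0):
    """fit axis of 34 mm barrel from both cameras: returns point on axis at z=.135, axis dir, extreme top along the axis"""
    P=[]
    for c in("scene","top"):
        im,d=snapshot(c); r=finder.trace(c,"barrel_top")
        if r:
            m=cv2.erode(r[0]["mask"].astype(np.uint8),np.ones((3,3)))>0
            q=cloud(c,m,d); print(c,r[0]["confidence"],len(q)); P.append(q)
    P=np.vstack(P); dist=lambda p,a,Q:np.linalg.norm(np.cross(Q-p,a),axis=1)
    t=(P-p0)@a0; k=(t>.015)&(t<.125)&(dist(p0,a0,P)<.035); Q=P[k]
    def f(x):
        a=np.array([x[2],x[3],1]);a/=np.linalg.norm(a)
        t=(Q-p)@a if False else (Q-np.array([x[0],x[1],.135]))@a
        return np.where(t<x[4]-.004, dist(np.array([x[0],x[1],.135]),a,Q)-.017, 0*t) if False else dist(np.array([x[0],x[1],.135]),a,Q)-.017
    t0=np.percentile(t[k],97); Q=Q[t[k]<t0-.006]
    s=least_squares(f,[p0[0],p0[1],a0[0]/a0[2],a0[1]/a0[2]],loss="soft_l1",f_scale=.002)
    x=s.x;a=np.array([x[2],x[3],1]);a/=np.linalg.norm(a);p=np.array([x[0],x[1],.135])
    t=(P-p)@a; t=t[dist(p,a,P)<.017]
    print("rms",np.sqrt(np.mean(f(x)**2)),len(Q)); return p,a,np.percentile(t,[50,90,95,98])
E
sed -i '/t=(Q-p)@a if False/d; s/return np.where.* if False else dist/return dist/' h.py
python3 - <<'E'
from h import *
p,a,t=barrel(np.array([.572,.247,.135]),np.array([-.5,.1,.85])/np.linalg.norm([-.5,.1,.85]))
print("axis",p,a,"tilt",np.arccos(a[2]),"top t",t)
for c in("top","scene"):
  for n in("pivot","barrel_top","emblem","arm2","arm1","stand"):
    r=finder.spot_point(c,n) if n not in("arm1","arm2","stand") else []
    if r: print(c,n,r[0]["xy"],at_height(c,r[0]["xy"],{"pivot":.135,"barrel_top":p[2]+a[2]*.11,"emblem":.05}[n]))
d=np.load("top0.npy")
print("post",at_height("top",(295,161),.137),"elbow",at_height("top",(322,255),.166))
r=finder.trace("top","stand")
if r: q=cloud("top",r[0]["mask"],d); print("stand",np.median(q[q[:,2]<.05],0),q[q[:,2]<.05].min(0),q[q[:,2]<.05].max(0))
im,d=snapshot("top"); 
for n in("book","boards"):
  r=finder.trace("top",n)
  if r:
    m=r[0]["mask"]; q=cloud("top",m,d); print(n,np.median(q,0)); mm=cv2.minAreaRect(np.argwhere(m)[:,::-1].astype(np.float32)); print(mm,at_height("top",mm[0],.05))
E
```

```text
scene 0.56 1064
top 0.85 346
rms 0.0013054620972511293 947
axis [0.5647747  0.25257159 0.135     ] [-0.42904341  0.0595033   0.90132187] tilt 0.447984679392616 top t [0.06433001 0.11261068 0.11443297 0.11556913]
top pivot [227.3, 241.2] [0.56844204 0.26036253 0.135     ]
top barrel_top [220.3, 259.7] [0.51345491 0.25872275 0.23414541]
top emblem [374.1, 253.2] [ 0.54278353 -0.11709203  0.05      ]
scene barrel_top [437.0, 218.2] [0.51420761 0.25918486 0.23414541]
scene emblem [260.0, 265.7] [ 0.55798734 -0.12625047  0.05      ]
post [0.77324175 0.08873789 0.137     ] elbow [0.52862945 0.0215102  0.166     ]
stand [0.76369995 0.08958988 0.0236565 ] [ 0.51805926  0.00283227 -0.00609526] [0.86527931 0.32005321 0.04440017]
book [ 0.5134339  -0.13397748  0.04861619]
((380.5641174316406, 263.9916076660156), (78.76756286621094, 57.081687927246094), 82.56858825683594) [ 0.51377454 -0.13378006  0.05      ]
boards [ 0.5593262  -0.09367794  0.02103057]
((377.9260559082031, 261.2027282714844), (75.79178619384766, 93.79756927490234), 6.009006023406982) [ 0.52128158 -0.12689694  0.05      ]
```

```bash
cat >> h.py <<'E'
from scipy.spatial.transform import Rotation as Ro
POST=np.array([.7732,.0887])
def rel(pos,R):
    s=arm.get_state(); w=(R*Ro.from_rotvec(s["ee_rot"]).inv()).as_rotvec()
    print("shift",np.round((pos-s["eef_pos"])/.4,4),"turn",np.round(w/(np.pi/4),4))
def tool(a,e2):
    z=-a; x=e2-z*(e2@z); x/=np.linalg.norm(x); return Ro.from_matrix(np.c_[x,np.cross(z,x),z])
E
python3 - <<'E'
from h import *
for c,uv in(("top",(379,253)),("scene",(262,264))):
    im=cv2.imread(f"pics/{c}0.png").astype(int); b,g,r=im[...,0],im[...,1],im[...,2]
    m=((r-b)>10); m2=np.zeros_like(m); u,v=uv; m2[v-9:v+10,u-9:u+10]=m[v-9:v+10,u-9:u+10]
    n,l,s,ce=cv2.connectedComponentsWithStats(m2.astype(np.uint8)); i=1+np.argmax(s[1:,4]); print(c,s[i],ce[i],[np.round(at_height(c,ce[i],h),4) for h in(.048,.055)])
p=np.array([.5648,.2526,.135]);a=np.array([-.429,.0595,.9013]);a/=np.linalg.norm(a);e2=np.array([.0365,.231,0]);R=tool(a,e2)
rel(p+a*.188,R); rel(p+a*.068,R)
E
```

```text
top [375 248  10  10  75] [379.33333333 252.54666667] [array([ 0.5446, -0.1313,  0.048 ]), array([ 0.5439, -0.1306,  0.055 ])]
scene [256 260  11   7  64] [260.890625 263.21875 ] [array([ 0.5463, -0.1294,  0.048 ]), array([ 0.5542, -0.1252,  0.055 ])]
shift [0.725  1.8789 0.1829] turn [-0.364  -0.4724  1.2976]
shift [ 0.8537  1.8611 -0.0875] turn [-0.364  -0.4724  1.2976]
```

>>> play_rows(
  targets="0.08 0.05 0.1 0 0 0.1 0;0.15 0.15 0.2 0 0 0.2 0;0.2 0.25 0.25 0 0 0.3 0;0.25 0.35 0.3 0 0 0.4 0;0.3 0.45 0.3 0 0 0.5 0;0.33 0.55 0.3 0 0 0.6 0;0.36 0.65 0.3 0 0 0.7 0;0.4 0.75 0.3 0 0 0.7 0",
)

```text
t: 2.57
eef_pos: [0.3374, -0.2309, 0.3501]
ee_rot: [2.805, 1.411, 0.0]
ft_force: [0.2, 1.0, 0.7]
finger_gap: 0.996
grip_force: 0.0
```

>>> play_rows(
  targets="0.03 0.1 0 0 0 0.1 0;0.06 0.2 0 0 0 0.2 0;0.1 0.3 0 0 0 0.3 0;0.13 0.4 0 0 0 0.4 0;0.16 0.5 0 0 0 0.5 0;0.2 0.6 0 0 0 0.6 0;0.22 0.7 0 0 0 0.6 0;0.24 0.75 0 0 0 0.6 0",
)

```text
t: 3.23
eef_pos: [0.433, 0.0708, 0.3498]
ee_rot: [-2.4, -2.027, -0.001]
ft_force: [0.6, -1.2, -0.3]
finger_gap: 1.002
grip_force: 0.0
```

```bash
cat >> h.py <<'E'
P0=np.array([.5648,.2526,.135]);A0=np.array([-.429,.0595,.9013]);A0/=np.linalg.norm(A0);E0=np.array([.0365,.231,0])
E
python3 - <<'E'
from h import *
s=arm.get_state();print(s["t"],s["eef_pos"],s["joints"])
R=tool(A0,E0); rel(P0+A0*.188,R); rel(P0+A0*.068,R)
E
```

```text
3.2333 [0.43303527 0.07083306 0.34975376] [-1.06574257e-01  5.70235088e-02  1.50228961e+00  7.61014987e-04
  1.58185653e+00  6.13399820e-02]
shift [ 0.1278  0.4824 -0.1133] turn [-0.0829 -0.5638  0.0161]
shift [ 0.2565  0.4645 -0.3837] turn [-0.0829 -0.5638  0.0161]
```

>>> play_rows(
  targets="0.02 0.1 -0.02 -0.01 -0.1 0 0;0.05 0.2 -0.05 -0.02 -0.2 0 0;0.08 0.3 -0.08 -0.04 -0.3 0 0;0.11 0.4 -0.1 -0.06 -0.45 0 0;0.128 0.48 -0.113 -0.083 -0.564 0.016 0;0.128 0.482 -0.113 -0.083 -0.564 0.016 0;0.128 0.482 -0.113 -0.083 -0.564 0.016 0;0.128 0.482 -0.113 -0.083 -0.564 0.016 0",
)

```text
t: 3.9
eef_pos: [0.4844, 0.2598, 0.3046]
ee_rot: [2.112, 1.802, 0.419]
ft_force: [0.3, -0.8, -0.2]
finger_gap: 1.001
grip_force: 0.0
```

```bash
python3 - <<'E'
from h import *
s=arm.get_state();print(s["t"],s["eef_pos"],s["joints"])
R=tool(A0,E0); rel(P0+A0*.188,R); rel(P0+A0*.068,R)
im,d=snapshot("scene"); cv2.imwrite("pics/s1.png",cv2.resize(im[120:360,270:590,::-1],(800,600)))
E
```

```text
3.9 [0.4843528  0.2598278  0.30458897] [ 0.38042533  0.1461221   1.581868   -0.25297593  1.03353758  0.62652084]
shift [-0.0005  0.0099 -0.0003] turn [-0.0007 -0.0008  0.0039]
shift [ 0.1282 -0.008  -0.2707] turn [-0.0007 -0.0008  0.0039]
```

View pics/s1.png

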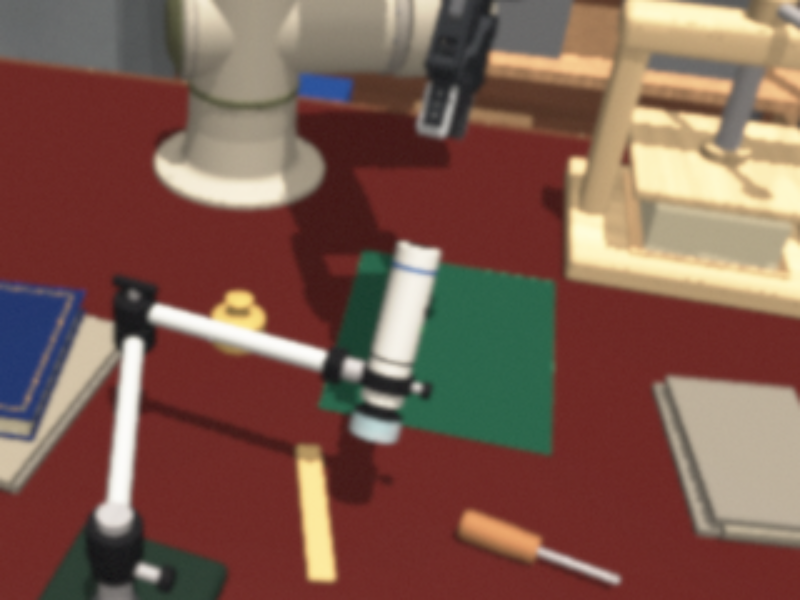

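The crop shows the gripper lined up above the leaning barrel, whose top is at (418,255). I'll descend along the barrel axis and close.

>>> play_rows(
  targets="0.02 0.006 -0.04 0 0 0.004 0;0.05 0.003 -0.1 0 0 0.004 0;0.08 0 -0.17 0 0 0.004 0;0.11 -0.004 -0.23 0 0 0.004 0;0.128 -0.008 -0.271 0 0 0.004 0;0.128 -0.008 -0.271 0 0 0.004 0;0.128 -0.008 -0.271 0 0 0.004 0.2;0.128 -0.008 -0.271 0 0 0.004 0.4",
)

```text
t: 4.62
eef_pos: [0.5361, 0.2563, 0.1978]
ee_rot: [2.11, 1.803, 0.422]
ft_force: [-0.8, 0.1, 0.1]
finger_gap: 0.75
grip_force: 0.0
```

>>> play_rows(
  targets="0 0 0 0 0 0 0.6;0 0 0 0 0 0 0.8;0 0 0 0 0 0 1;0 0 0 0 0 0 1;0 0 0 0 0 0 1;0 0 0 0 0 0 1",
)

```text
t: 5.12
eef_pos: [0.5359, 0.257, 0.1968]
ee_rot: [2.108, 1.805, 0.422]
ft_force: [-1.5, -0.8, 5.7]
finger_gap: 0.385
grip_force: 59.0
```

```bash
python3 - <<'E'
from h import *
s=arm.get_state();print(s["t"],s["eef_pos"],s["joints"],s["ft_force"],s["torque"],s["grip_force"])
print("axial/offset",(s["eef_pos"]-P0)@A0,np.linalg.norm(np.cross(s["eef_pos"]-P0,A0)))
p,a,t=barrel(P0,A0); print(p,a,t)
# tilt-up arc about pivot P0 by rows
R0=Ro.from_rotvec(s["ee_rot"]); ax=np.cross(A0,[0,0,1]); th=np.arcsin(np.linalg.norm(ax)); ax/=np.linalg.norm(ax); v=s["eef_pos"]-P0
for k in range(1,9):
    q=Ro.from_rotvec(ax*th*k/8); print(np.round((q.apply(v)-v)/.4,4),np.round(q.as_rotvec()/(np.pi/4),4))
E
```

```text
5.1167 [0.53591352 0.25702605 0.19680207] [ 0.33595959  0.32626222  1.64336489 -0.28228514  0.78610094  0.65202757] [-1.52629437 -0.78723111  5.7385138 ] [-0.04147816 -0.22243809 -0.15342527] 59.01531457901001
axial/offset 0.06836049059929543 0.0005982984064750853
scene 0.71 654
top 0.73 154
rms 0.0013264359750178806 462
[0.56548908 0.25282973 0.135     ] [-0.43035406  0.05610632  0.90091479] [0.03216437 0.06485199 0.09237265 0.10558842]
[ 0.0087 -0.0012  0.0038] [ 0.0098  0.0706 -0.    ]
[ 0.0176 -0.0024  0.0072] [ 0.0196  0.1412 -0.    ]
[ 0.0266 -0.0037  0.01  ] [ 0.0294  0.2119 -0.    ]
[ 0.0358 -0.005   0.0124] [ 0.0392  0.2825 -0.    ]
[ 0.0451 -0.0063  0.0142] [ 0.049   0.3531 -0.    ]
[ 0.0545 -0.0076  0.0154] [ 0.0588  0.4237 -0.    ]
[ 0.0639 -0.0089  0.0162] [ 0.0686  0.4943 -0.    ]
[ 0.0734 -0.0102  0.0164] [ 0.0784  0.5649 -0.    ]
```

Grasp holds at 59 N. Now I'll tilt it upright about the pivot.

>>> play_rows(
  targets="0.0087 -0.0012 0.0038 0.01 0.07 0 1;0.0176 -0.0024 0.0072 0.02 0.141 0 1;0.0266 -0.0037 0.01 0.029 0.212 0 1;0.0358 -0.005 0.0124 0.039 0.2825 0 1;0.0451 -0.0063 0.0142 0.049 0.353 0 1;0.0545 -0.0076 0.0154 0.059 0.424 0 1;0.0639 -0.0089 0.0162 0.069 0.494 0 1;0.0734 -0.0102 0.0164 0.078 0.565 0 1",
)

```text
t: 5.98
eef_pos: [0.5649, 0.2529, 0.2027]
ee_rot: [-2.384, -2.041, 0.003]
ft_force: [-1.0, 0.1, 2.0]
finger_gap: 0.383
grip_force: 60.0
```

>>> play_rows(
  targets="0 0 0 0 0 0 1;0 0 0 0 0 0 1",
)

```text
t: 6.15
eef_pos: [0.5654, 0.2527, 0.2022]
ee_rot: [2.387, 2.041, 0.002]
ft_force: [0.4, 0.6, 1.3]
finger_gap: 0.379
grip_force: 60.4
```

```bash
python3 - <<'E'
from h import *
s=arm.get_state();R=Ro.from_rotvec(s["ee_rot"]);print(s["t"],s["eef_pos"],s["joints"],s["ft_force"],s["torque"],s["grip_force"],R.as_matrix()[:,2])
p,a,t=barrel(P0,np.array([0,0,1.])); print(p,a,t)
# swing plan
E=np.array([.545,-.1305]);S=s["eef_pos"][:2]
def heading(p):
    d=p-POST;r=np.linalg.norm(d);c=(.25**2+r*r-.23**2)/(2*.25*r);b=np.arctan2(d[1],d[0])+np.arccos(c)
    el=POST+.25*np.array([np.cos(b),np.sin(b)]);v=p-el;return np.arctan2(v[1],v[0]),el
h0,e0=heading(S);print("elbow",e0,h0)
for f in np.linspace(0,1,25):
    q=S+(E-S)*f;h,el=heading(q);print(round(f,3),np.round((q-S)/.4,4),round((h-h0)/(np.pi/4),4),np.round(el,3))
E
```

```text
6.15 [0.56541111 0.25270407 0.20217033] [ 2.31430588e-01  5.43095738e-01  1.23395102e+00 -8.67499452e-05
  1.36300796e+00  3.87123552e-01] [0.4429772  0.5883078  1.33725761] [ 0.05016511 -0.26381849 -0.01323821] 60.38214862346649 [ 1.51640171e-03  2.70135469e-04 -9.99998814e-01]
scene 0.94 489
rms 0.001193919678780625 289
[0.56534045 0.25245159 0.135     ] [ 0.01080718 -0.00680267  0.99991846] [0.02906667 0.06507486 0.08408675 0.09959171]
elbow [0.53138998 0.02523416] 1.4223335586271513
0.0 [0. 0.] 0.0 [0.531 0.025]
0.042 [-0.0021 -0.0399] 0.0329 [0.536 0.008]
0.083 [-0.0043 -0.0798] 0.073 [ 0.543 -0.008]
0.125 [-0.0064 -0.1198] 0.1205 [ 0.55  -0.025]
0.167 [-0.0085 -0.1597] 0.1755 [ 0.56  -0.041]
0.208 [-0.0106 -0.1996] 0.2381 [ 0.57  -0.057]
0.25 [-0.0128 -0.2395] 0.308 [ 0.582 -0.072]
0.292 [-0.0149 -0.2794] 0.3849 [ 0.595 -0.086]
0.333 [-0.017  -0.3193] 0.4683 [ 0.609 -0.1  ]
0.375 [-0.0191 -0.3593] 0.5574 [ 0.623 -0.111]
0.417 [-0.0213 -0.3992] 0.6513 [ 0.639 -0.122]
0.458 [-0.0234 -0.4391] 0.749 [ 0.654 -0.131]
0.5 [-0.0255 -0.479 ] 0.8494 [ 0.669 -0.139]
0.542 [-0.0276 -0.5189] 0.9515 [ 0.684 -0.145]
0.583 [-0.0298 -0.5588] 1.0543 [ 0.698 -0.15 ]
0.625 [-0.0319 -0.5988] 1.157 [ 0.711 -0.153]
0.667 [-0.034  -0.6387] 1.2589 [ 0.723 -0.156]
0.708 [-0.0361 -0.6786] 1.3596 [ 0.734 -0.158]
0.75 [-0.0383 -0.7185] 1.4587 [ 0.743 -0.16 ]
0.792 [-0.0404 -0.7584] 1.5561 [ 0.751 -0.16 ]
0.833 [-0.0425 -0.7983] 1.6516 [ 0.758 -0.161]
0.875 [-0.0446 -0.8383] 1.7454 [ 0.764 -0.161]
0.917 [-0.0468 -0.8782] 1.8376 [ 0.768 -0.161]
0.958 [-0.0489 -0.9181] 1.9284 [ 0.771 -0.161]
1.0 [-0.051 -0.958] 2.018 [ 0.773 -0.161]
```

>>> play_rows(
  targets="-0.0021 -0.04 0 0 0 0.033 1;-0.0043 -0.08 0 0 0 0.073 1;-0.0064 -0.12 0 0 0 0.12 1;-0.0085 -0.16 0 0 0 0.175 1;-0.0106 -0.2 0 0 0 0.238 1;-0.0128 -0.24 0 0 0 0.308 1;-0.015 -0.28 0 0 0 0.385 1;-0.017 -0.319 0 0 0 0.468 1",
)

```text
t: 7.02
eef_pos: [0.5566, 0.1254, 0.2022]
ee_rot: [-1.967, -2.446, 0.001]
ft_force: [-2.4, 3.4, 1.0]
finger_gap: 0.384
grip_force: 60.3
```

>>> play_rows(
  targets="-0.002 -0.04 0 0 0 0.089 1;-0.0043 -0.08 0 0 0 0.183 1;-0.0064 -0.12 0 0 0 0.281 1;-0.0085 -0.16 0 0 0 0.381 1;-0.0106 -0.2 0 0 0 0.483 1;-0.0128 -0.24 0 0 0 0.586 1;-0.015 -0.28 0 0 0 0.689 1;-0.017 -0.319 0 0 0 0.791 1",
)

```text
t: 7.68
eef_pos: [0.5503, -0.0025, 0.2022]
ee_rot: [-1.125, -2.931, -0.0]
ft_force: [0.8, 0.6, 0.0]
finger_gap: 0.379
grip_force: 60.1
```

```bash
python3 - <<'E'
from h import *
s=arm.get_state();R=Ro.from_rotvec(s["ee_rot"]);M=R.as_matrix();print(s["t"],s["eef_pos"],s["joints"],s["ft_force"],s["torque"],s["grip_force"],M[:,2],np.arctan2(M[1,0],M[0,0]))
im,d=snapshot("scene"); cv2.imwrite("pics/s2.png",im[...,::-1])
E
```

```text
7.6833 [ 0.55034775 -0.00254146  0.20219206] [-2.17657830e-01  3.92476003e-01  1.46372401e+00  2.54664676e-04
  1.28695084e+00 -1.05542824e+00] [0.81634711 0.55218239 0.02011436] [ 0.22929492  0.11521627 -0.2993281 ] 60.14924705028534 [-1.46863030e-03  5.75186309e-04 -9.99998756e-01] 2.4084948227721905
```

View pics/s2.png

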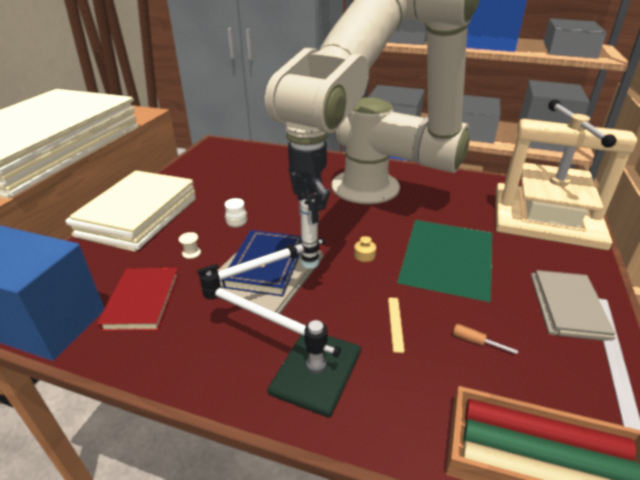

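The arm has followed well: the elbow is at (210,282) and the microscope at (310,250), upright and clear of the book. I'll finish the swing.

>>> play_rows(
  targets="-0.002 -0.04 0 0 0 0.1 1;-0.004 -0.08 0 0 0 0.2 1;-0.006 -0.12 0 0 0 0.297 1;-0.008 -0.16 0 0 0 0.392 1;-0.01 -0.2 0 0 0 0.487 1;-0.011 -0.24 0 0 0 0.579 1;-0.012 -0.28 0 0 0 0.67 1;-0.0133 -0.32 0 0 0 0.76 1",
)

```text
t: 8.4
eef_pos: [0.5453, -0.1305, 0.2022]
ee_rot: [-0.215, -3.133, -0.0]
ft_force: [0.3, 0.6, 0.1]
finger_gap: 0.383
grip_force: 60.2
```

>>> play_rows(
  targets="0 0 0 0 0 0 1;0 0 0 0 0 0 1",
)

```text
t: 8.57
eef_pos: [0.5455, -0.1306, 0.2022]
ee_rot: [-0.224, -3.133, 0.001]
ft_force: [0.4, -2.2, -2.0]
finger_gap: 0.384
grip_force: 60.4
```

```bash
python3 - <<'E'
from h import *
s=arm.get_state();R=Ro.from_rotvec(s["ee_rot"]);M=R.as_matrix();print(s["t"],s["eef_pos"],s["ft_force"],s["torque"],s["grip_force"],M[:,2])
p,a,t=barrel(np.r_[s["eef_pos"][:2],.135],np.array([0,0,1.])); print(p,a,t)
im,d=snapshot("scene"); cv2.imwrite("pics/s3.png",cv2.resize(im[180:320,180:366,::-1],(797,600),interpolation=cv2.INTER_CUBIC))
for c in("scene","top"):
    snapshot(c)
    for n in("skirt_face","emblem","pivot","book"):
        r=finder.spot_point(c,n)
        if r: print(c,n,r[0]["confidence"],r[0]["xy"],at_height(c,r[0]["xy"],{"skirt_face":.09,"emblem":.048,"book":.024,"pivot":.135}[n]))
E
```

```text
8.5667 [ 0.54548548 -0.13063146  0.20222127] [ 0.40366605 -2.19209537 -1.9936355 ] [-0.59199518  0.04108707 -0.20176152] 60.4127311706543 [-1.03020536e-03 -7.84791357e-04 -9.99999161e-01]
scene 0.79 593
rms 0.0013107984421657545 372
[ 0.54503327 -0.12996609  0.135     ] [0.00599559 0.00115944 0.99998135] [0.05292624 0.10942844 0.11013433 0.11058087]
scene skirt_face 0.52 [259.6, 253.0] [ 0.55953007 -0.12296042  0.09      ]
scene emblem 0.94 [261.4, 264.4] [ 0.5501194  -0.12633137  0.048     ]
scene pivot 0.88 [258.6, 235.7] [ 0.55343699 -0.12419547  0.135     ]
scene book 0.63 [266.1, 261.7] [ 0.50944615 -0.13397701  0.024     ]
top emblem 0.9 [373.8, 249.9] [ 0.55183872 -0.1166317   0.048     ]
top pivot 0.51 [378.7, 249.2] [ 0.54487119 -0.12112113  0.135     ]
top book 0.95 [380.1, 264.9] [ 0.51322533 -0.13513341  0.024     ]
```

View pics/s3.png

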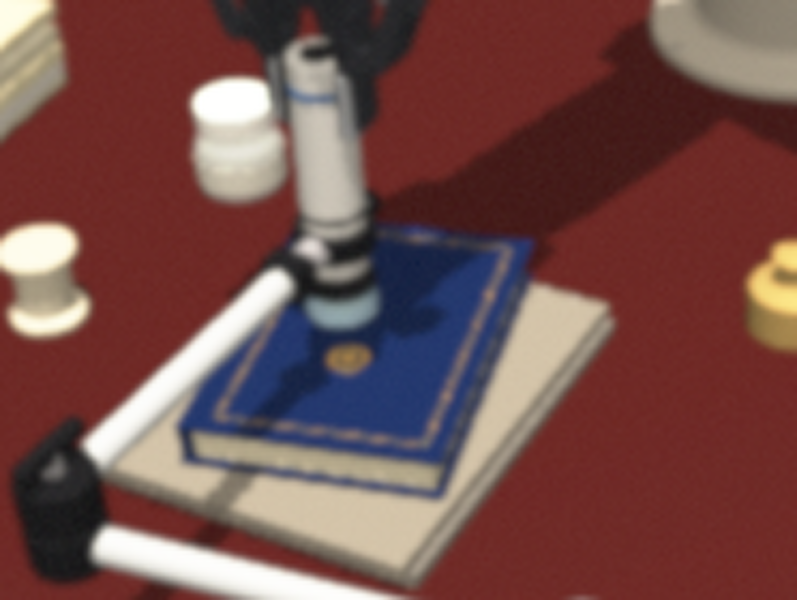

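The emblem at crop (348,357) lies straight below the skirt at (343,310), and the book hasn't moved. I'll push down most of the way first, then feel for the cover.

>>> play_rows(
  targets="0 0 -0.01 0 0 0 1;0 0 -0.02 0 0 0 1;0 0 -0.03 0 0 0 1;0 0 -0.04 0 0 0 1;0 0 -0.05 0 0 0 1;0 0 -0.06 0 0 0 1;0 0 -0.065 0 0 0 1;0 0 -0.07 0 0 0 1",
)

```text
t: 9.98
eef_pos: [0.5463, -0.1307, 0.1744]
ee_rot: [0.22, 3.133, -0.001]
ft_force: [1.3, -2.1, 4.4]
finger_gap: 0.382
grip_force: 60.9
```

```bash
cat > f.py <<'E'
from h import *
F=[];Z=[]
for i in range(4):
    snapshot("scene"); s=arm.get_state(); F.append(s["ft_force"]);Z.append(s["eef_pos"])
print("t",s["t"],"F",np.round(np.mean(F,0),2),np.round(np.std(F,0),2),"pos",np.round(np.mean(Z,0)*1000,2),"jt",np.round(s["joint_torque"],2))
E
python3 f.py
```

```text
t 10.1833 F [ 1.35 -2.11  1.47] [0.51 0.41 1.34] pos [ 546.   -130.49  174.14] jt [  1.29 -45.65 -23.81   0.4    0.6   -0.25]
```

>>> play_rows(
  targets="0 0 -0.003 0 0 0 1;0 0 -0.005 0 0 0 1",
)

```text
t: 10.35
eef_pos: [0.546, -0.1304, 0.1727]
ee_rot: [-0.22, -3.134, 0.0]
ft_force: [-0.3, -1.7, 5.0]
finger_gap: 0.386
grip_force: 60.8
```

```bash
python3 f.py
```

```text
t 10.55 F [ 0.82 -2.27  3.68] [0.07 0.43 0.44] pos [ 545.98 -130.42  172.54] jt [  1.23 -44.09 -23.03   0.39   0.39  -0.25]
```

>>> play_rows(
  targets="0 0 -0.0025 0 0 0 1;0 0 -0.005 0 0 0 1;0 0 -0.0075 0 0 0 1;0 0 -0.01 0 0 0 1",
)

```text
t: 10.88
eef_pos: [0.546, -0.1304, 0.1684]
ee_rot: [-0.22, -3.134, 0.0]
ft_force: [0.3, -2.0, 5.2]
finger_gap: 0.378
grip_force: 60.8
```

```bash
python3 f.py
```

```text
t 11.0833 F [ 1.13 -2.51  3.24] [0.69 0.34 0.69] pos [ 545.96 -130.44  168.29] jt [  1.28 -44.66 -23.05   0.39   0.52  -0.25]
```

>>> play_rows(
  targets="0 0 -0.0025 0 0 0 1;0 0 -0.005 0 0 0 1",
)

```text
t: 11.25
eef_pos: [0.546, -0.1305, 0.1666]
ee_rot: [-0.22, -3.134, 0.0]
ft_force: [-0.3, -1.8, 3.5]
finger_gap: 0.383
grip_force: 60.8
```

```bash
python3 f.py
```

```text
t 11.45 F [ 1.32 -2.17  3.45] [0.36 0.6  0.64] pos [ 545.95 -130.45  166.36] jt [  1.3  -44.5  -22.9    0.4    0.5   -0.25]
```

>>> play_rows(
  targets="0 0 -0.0025 0 0 0 1;0 0 -0.005 0 0 0 1",
)

```text
t: 11.62
eef_pos: [0.546, -0.1304, 0.1646]
ee_rot: [-0.22, -3.134, 0.0]
ft_force: [0.3, -3.2, 5.5]
finger_gap: 0.384
grip_force: 60.8
```

```bash
python3 f.py
```

```text
t 11.8167 F [ 1.04 -2.15  3.61] [0.26 0.37 0.7 ] pos [ 546.   -130.44  164.45] jt [  1.31 -44.   -22.58   0.41   0.44  -0.25]
```

>>> play_rows(
  targets="0 0 -0.0015 0 0 0 1;0 0 -0.003 0 0 0 1",
)

```text
t: 11.98
eef_pos: [0.5461, -0.1305, 0.1636]
ee_rot: [0.22, 3.134, -0.001]
ft_force: [0.2, -1.9, 7.3]
finger_gap: 0.383
grip_force: 60.8
```

```bash
python3 f.py
```

```text
t 12.1833 F [ 0.48 -1.7   5.52] [0.36 0.36 0.71] pos [ 546.06 -130.46  163.53] jt [  1.27 -42.99 -22.13   0.4    0.28  -0.25]
```

>>> play_rows(
  targets="0 0 -0.0015 0 0 0 1;0 0 -0.003 0 0 0 1",
)

```text
t: 12.35
eef_pos: [0.5461, -0.1305, 0.1626]
ee_rot: [0.22, 3.134, -0.001]
ft_force: [-0.1, -2.1, 8.3]
finger_gap: 0.388
grip_force: 60.8
```

```bash
python3 f.py
```

```text
t 12.55 F [-0.53 -1.51  7.45] [0.27 0.64 0.67] pos [ 546.1  -130.48  162.53] jt [  1.24 -42.23 -21.78   0.4    0.15  -0.25]
```

>>> play_rows(
  targets="0 0 -0.0015 0 0 0 1;0 0 -0.003 0 0 0 1",
)

```text
t: 12.72
eef_pos: [0.5462, -0.1305, 0.1616]
ee_rot: [0.22, 3.133, -0.001]
ft_force: [-0.9, -2.4, 10.9]
finger_gap: 0.379
grip_force: 61.0
```

```bash
python3 f.py
```

```text
t 12.9167 F [-0.9  -1.49  9.08] [0.58 0.17 0.49] pos [ 546.13 -130.49  161.53] jt [ 1.220e+00 -4.148e+01 -2.144e+01  4.000e-01  2.000e-02 -2.500e-01]
```

Contact came at a TCP height of about 164.5 mm, so the skirt is now pressed in about 3 mm. I'll ease back 1 mm before releasing.

>>> play_rows(
  targets="0 0 0.0015 0 0 0 1;0 0 0.0025 0 0 0 1",
)

```text
t: 13.08
eef_pos: [0.5459, -0.1305, 0.1618]
ee_rot: [-0.22, -3.134, 0.0]
ft_force: [1.7, -3.2, 1.7]
finger_gap: 0.384
grip_force: 60.9
```

```bash
python3 f.py
```

```text
t 13.2833 F [ 1.37 -2.49  2.38] [0.27 0.3  0.73] pos [ 545.96 -130.46  161.72] jt [  1.5  -44.91 -22.82   0.47   0.6   -0.25]
```

>>> play_rows(
  targets="0 0 0.001 0 0 0 1;0 0 0.002 0 0 0 1",
)

```text
t: 13.45
eef_pos: [0.5458, -0.1304, 0.162]
ee_rot: [-0.22, -3.133, -0.0]
ft_force: [2.9, -3.2, -5.3]
finger_gap: 0.382
grip_force: 60.2
```

```bash
python3 f.py
```

```text
t 13.65 F [ 2.6  -3.43 -4.76] [0.49 0.34 0.63] pos [ 545.79 -130.37  162.04] jt [  1.71 -48.63 -24.67   0.52   1.03  -0.25]
```

>>> play_rows(
  targets="0 0 -0.001 0 0 0 1;0 0 -0.001 0 0 0 1;0 0 -0.001 0 0 0 0.6;0 0 -0.001 0 0 0 0.4;0 0 -0.001 0 0 0 0.2;0 0 -0.001 0 0 0 0;0 0 -0.001 0 0 0 0;0 0 -0.001 0 0 0 0",
)

```text
t: 14.32
eef_pos: [0.546, -0.1303, 0.1624]
ee_rot: [-0.22, -3.134, 0.0]
ft_force: [0.2, 0.3, 0.8]
finger_gap: 0.998
grip_force: 0.0
```

>>> play_rows(
  targets="0 0 0.04 0 0 0 0;0 0 0.1 0 0 0 0;0 0 0.18 0 0 0 0;0 0 0.26 0 0 0 0;0 0 0.34 0 0 0 0;0 0 0.42 0 0 0 0;-0.1 0.1 0.44 0 0 0 0;-0.2 0.2 0.44 0 0 0 0",
)

```text
t: 14.98
eef_pos: [0.4878, -0.0722, 0.339]
ee_rot: [0.222, 3.13, -0.002]
ft_force: [-0.2, 0.9, 0.2]
finger_gap: 1.004
grip_force: 0.0
```

>>> play_rows(
  targets="-0.05 0.1 0 0 0 0 0;-0.1 0.2 0 0 0 0 0;-0.15 0.3 0 0 0 0 0;-0.15 0.4 0 0 0 0 0;-0.15 0.45 0 0 0 0 0",
)

```text
t: 15.4
eef_pos: [0.4258, 0.111, 0.3382]
ee_rot: [0.218, 3.133, 0.001]
ft_force: [1.3, -0.7, 0.0]
finger_gap: 1.003
grip_force: 0.0
```

```bash
python3 - <<'E'
from h import *
p,a,t=barrel(np.array([.545,-.13,.135]),np.array([0,0,1.])); print(p,a,t)
for c in("scene","top"):
    im,d=snapshot(c); r=finder.trace(c,"book"); print(c,[np.round(x["box"]) for x in r[:1]])
    y,x=(180,180) if c=="scene" else (190,310)
    cv2.imwrite(f"pics/{c}4.png",cv2.resize(im[y:y+150,x:x+200,::-1],(800,600),interpolation=cv2.INTER_CUBIC))
    im0=cv2.imread(f"pics/{c}0.png")[:,:,::-1]
print(arm.get_state()["t"],arm.get_state()["eef_pos"])
E
```

```text
scene 0.98 672
top 0.75 136
rms 0.002221784832830151 313
[ 0.54645338 -0.12975061  0.135     ] [-0.00492684 -0.00631762  0.99996791] [0.04288507 0.07164246 0.07324819 0.07442949]
scene [array([223., 233.,  80.,  63.])]
top []
15.8 [0.4275747  0.10723478 0.33730327]
```

View pics/scene4.png

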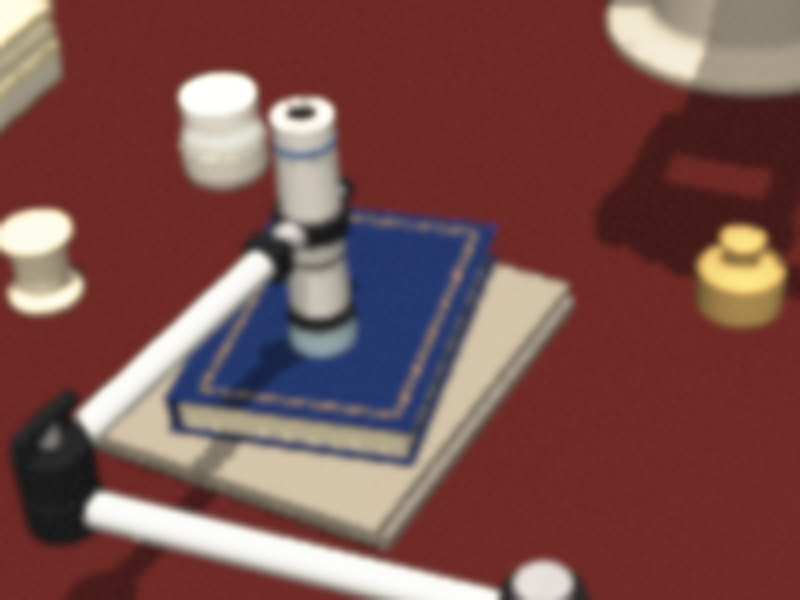

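View pics/top4.png

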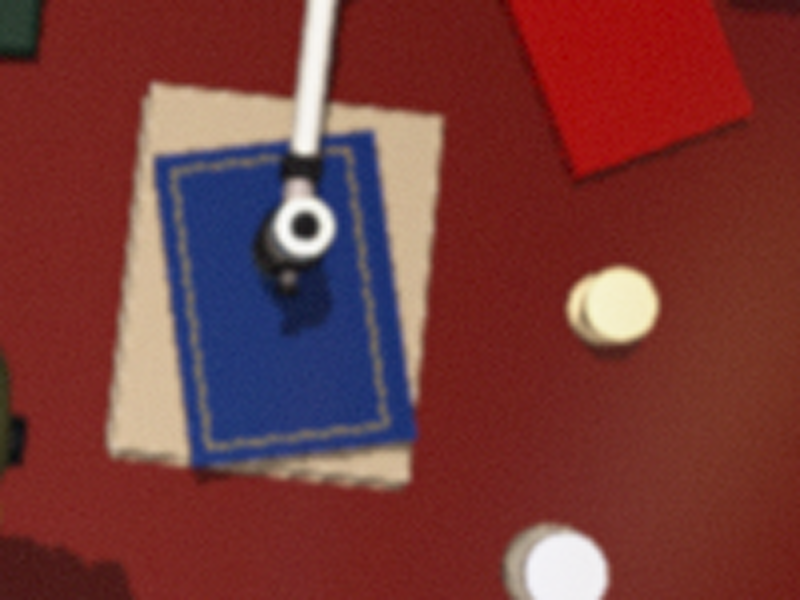

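Both crops show the microscope upright. The skirt, at scene crop (323,338), covers the emblem's pixel position, the book is unmoved and the gripper is clear. I'm handing the job in.

```bash
python3 -c "
from plant import arm
print(arm.close_job())"
```

```text
the job is handed in; nothing more can be done
None
```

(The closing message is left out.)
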